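Switch a bench control unit to its second mode with a flat screwdriver

ROBOT

A 7-joint arm with a two-finger parallel gripper is mounted at the origin on a cart in front of the work surface, level with it; the furniture and walls round the work are solid. World frame = base frame: x ahead of the robot, y to its left, z up, the work surface at z = 0. Lengths are in m, angles in degrees, forces in N, time in s.
With the tool pointing down it reaches from about 0.35 to 0.775 m from the base axis. Payload 3.1 kg.
Tool frame: the origin (TCP) lies midway between the tips of the shut fingers; the grasp point (between the pads) lies 19 mm behind it; z points along the fingers, y is the line along which they close (so a half turn about z gives the same grasp; the last joint's range is limited). The gripper opens to 85 mm and grips with 20 to 120 N. Pads are 22 mm wide; open, the fingers measure 114 mm over their backs; the gripper's body (76 mm by 85 mm) begins 54 mm behind the grasp point. The pads swing forward as they close: fully open they stand 13 mm farther back than shut.
Start: joints at [-79.108, 17.813, 0.802, 86.603, -0.252, 75.585, -1.558], TCP at [0.126, 0.535, 0.231] pointing down, gripper open.
Joint ranges: [-154.91, 154.91], [-16.99, 109.72], [-72.82, 74.43], [7.12, 147.25], [-82.49, 262.49], [11.32, 116.49], [-174.64, 174.64]. Speed limits (degrees/s): [159.86, 159.86, 180, 180, 180, 180, 180].

INTERFACE

Orientations are given as [roll, pitch, yaw] about the fixed x, y, z axes, in that order (R = Rz(yaw) Ry(pitch) Rx(roll)).
In Python, from station import robot gives the robot as it stands. Calls block until the motion is done:
- robot.move_to(position, orientation): joint-space move of the TCP to a pose.
- robot.line_to(position, orientation=None, velocity=0.15, f_stop=None): straight line of the TCP; orientation=None keeps the orientation; velocity is the mean speed in m/s. With f_stop (N) it stops when the force on the tool has changed by that much, and returns True; else False.
- robot.move_j(angles): joint-space move.
- robot.gripper_to(opening, force=None): opening from 0.0 (shut) to 1.0 (fully open); force is the grip in N (None keeps the last); returns when the fingers have stopped.
- robot.pause(seconds).
- robot.inverse_kinematics(position, orientation): joint angles nearest the present ones, or None.
- robot.sense(): the state.
- robot.grab_frame(name): name is "scene" or "top"; returns (picture, depth): 420x560x3 uint8, red, green, blue; 420x560 float32, m along the optical axis (not along the pixel's ray), 0 where there is no reading.
- robot.calibration(name): a dict with "mtx" (3x3 intrinsics, pixels), "extrinsics" (4x4, takes a point from world to camera coordinates). Camera axes: x right, y up, looking along -z (the intrinsics and any distortion apply to the point x, -y, -z); pixel columns grow to the right and rows downward; lengths in m; the calibration is good to about 2 mm. A picture is of the moment at which its call begins. calibration takes no time and is no camera call.
A pose or a line that the arm cannot do raises robot.PlanningError and nothing moves.
- robot.close_job(): hands the job in; it is judged then, once.
Trained networks look in the newest picture that a camera, given by its name, has taken for a name from the list of things; names that differ only in an ending like _2 or _b are one class to them, and where a whole thing is asked for, a point or a joint stands for the part that bears it (a point fixed in the world has none). Each returns a list of dicts, best first, with "p" (0 to 1); they miss things now and then, are a little off and sometimes report something else, mostly with a low value. They report only what shows in the picture. A call takes as long as a camera call.
- robot.look_for(query, camera): "point" ([column, row] in pixels, amid what is visible of it).
- robot.tip_of(query, camera): "point" ([column, row] in pixels: a listed point, or the origin of a listed thing).
The state is a dict: "time_s": time; "joint_positions": joint angles; "dq": joint speeds; "joint_torque": joint torques, N m; "tool_pos": TCP position; "eef_rot": TCP orientation; "contact_force": force on the tool from outside, world axes, zero at the start; "torque": the same for the moment, N m; "finger_gap": opening from 0.0 (shut) to 1.0 (fully open); "gripper_force": force on a finger pad.
Only numpy, scipy, OpenCV 4.12 (cv2) and the standard library are available. Lean on these libraries where they do the work, as an engineer would, in place of code of your own. Each camera call takes 0.05 s, during which the arm holds its last target. There are 200 camera calls.

TASK

Switch the control unit to its second mode: take the flat screwdriver from its stand, push its blade down through the narrow slot in the unit's top so that the hidden catch lets the flap spring open, then with the screwdriver turn the slotted selector under the flap a quarter turn clockwise, to its stop. Afterwards put the screwdriver back in its stand, fully down, press the flap shut until it stays shut, and leave the other things on the bench where they are.

Things in the scene. Friction and masses are not known exactly. Their poses are not given: they have to be found in the camera images.
- unit: grey bench control unit, a fixed low box 170 (x) x 120 (y) x 60 mm high; origin at the centre of its underside, x to its back, z up; its front (display, three keys) faces -x. A well 76 x 68 mm in its top holds the selector and is covered by the flap. The well is 26 mm deep
- latch_slot (a point): middle of the narrow slot in the top deck, in front of the flap, at the deck's upper face (z = 60 mm of the unit, 45 mm in front of its origin); opening 18 mm along the unit's x, 7 mm along its y, deck 5 mm thick. The catch's tab lies hidden 10 mm below the deck's upper face under the slot
- latch_tab: hidden catch, a sprung crank under the deck (origin on its pivot, 20 mm in front of the unit's origin). Pressed down at the slot by 5 to 7 mm (blade tip about 17 mm below the deck's upper face; about 2 N) it lets the flap go; it stops at about 10 mm and springs back. The blade enters at most 22 mm
- flap (a joint): flap angle in rad: 0 shut flat, 1.4 fully open (nearly upright). Once the catch is pressed its spring swings it open and keeps it open; shut, it is held by the catch at about 0. To shut it, push it forward and down from behind; it needs about 10 N downward near the free edge to snap in
- flap_edge (a point): middle of the flap's free edge, on its upper face; the flap is a plain grey plate 78 mm wide (unit's y), 4 mm thick, free edge 85 mm from the hinge line
- flap_hinge (a point): middle of the flap's hinge line, along the unit's y, 60 mm behind the unit's origin and 62 mm above its underside; the flap stands above and forward of it when open
- selector: slotted aluminium disc, 35 mm; origin on its axis on the slot's floor (46 mm above the unit's underside, 14 mm below the deck, 16 mm behind the unit's origin), x along the slot. Slot right across, 4.8 mm wide (mouth 9), 7.5 mm deep; blade play about 0.2 rad. At first the slot lies along the unit's x (0 to 0.12 rad on); turns clockwise from above to a stop along the unit's y. Friction 0.03 N m
- driver: flat screwdriver, 170 mm, 90 g, upright in the stand; origin mid blade tip, z up to the handle, x along the blade's width. Blade 12 (x) x 2.5 (y) mm, 22 mm long; shaft 8 mm (13.6 mm thick from z = 55 to 75 mm), 30 mm collar at 75 to 80, black handle 80 to 170, 25 (x) x 20 (y) mm, flat sides: grip it across y
- stand: fixed square stand, 56 mm (foot 66 mm) and 80 mm high, with an 18 mm round upright hole through its middle; origin at the centre of its underside. The screwdriver's collar rests on its top, blade tip then 5 mm above the stand's underside
- bottle_dye: bystander: small brown bottle with black cap, 44 mm across, 85 mm high
- marker_pen: bystander: marker, 137 mm long, lying
- petri_dish_1: bystander: petri dish, 60 mm across, 15 mm high
- petri_dish_2: bystander: a second petri dish, 60 mm across, 15 mm high
- bench_timer: bystander: flat timer with three keys, 66 x 66 x 19 mm
- wax_block: bystander: wax block 28 x 45 x 16 mm

How it is judged (in metres and radians):
On the way, in this order (a step that is already met when the one before it is completed fails the run):
1. the screwdriver's blade, through the slot, touches the hidden catch (contact force between driver and latch_tab above 0.5 N), for 0.02 s.
2. the flap has sprung open (value of joint flap above 1.2 rad), for 0.1 s.
3. the selector is turned to its stop by the screwdriver (angle between the x axis of selector and the y axis of unit, either way round below 0.22 rad and contact force between driver and selector above 0.2 N), for 0.05 s.
At the end, for the whole second after the job is handed in: Selector slot along the unit's y within 0.22 rad; flap shut and caught (below 0.08 rad); screwdriver at rest in the stand's hole, upright within 0.1 rad, fully down within 4 mm, blade tip within 6 mm of the stand's axis (angle between the x axis of selector and the y axis of unit, either way round below 0.22 rad and value of joint flap below 0.08 rad and horizontal distance between driver and stand below 0.006 m and z of driver in the frame of stand below 0.009 m and angle between driver's own z axis and vertical below 0.1 rad and linear speed of driver below 0.02 m/s); the robot touches nothing.
It fails at once if a bystander is moved by more than 30 mm (distance of any of bottle_dye, marker_pen, petri_dish_1, petri_dish_2, bench_timer, wax_block from where it was at the start of the episode above 0.03 m).
It also fails if it takes over 64 s, if anything falls off the work surface, if the arm or the gripper's body presses on something with over 40 N, if the wrist force passes 120 N, or if a joint passes its speed limit or range.

## Working session

There is one attempt and no reset: what is moved stays moved. The work goes in short steps, each a Python script; the robot and the scene stay as the last script left them, time stands still between calls to the robot, and variables do not carry over. Pictures are saved under pics/ and viewed, at most 10 in all, crops included, and the job is handed in when it is done.

```bash
ls; mkdir -p pics; cat > h.py <<'E'
import numpy as np, cv2
from station import robot
def grab(n):
    im,d=robot.grab_frame(n); c=robot.calibration(n); return im,d,np.array(c["mtx"]),np.array(c["extrinsics"]),c
def cloud(d,K,T):
    v,u=np.indices(d.shape); x=(u-K[0,2])/K[0,0]*d; y=(v-K[1,2])/K[1,1]*d
    P=np.stack([x,-y,-d],-1); Ti=np.linalg.inv(T); return P@Ti[:3,:3].T+Ti[:3,3]
def ray_z(p,z,K,T):
    Ti=np.linalg.inv(T); r=Ti[:3,:3]@np.array([(p[0]-K[0,2])/K[0,0],-(p[1]-K[1,2])/K[1,1],-1]); o=Ti[:3,3]
    return o+r*(z-o[2])/r[2]
def proj(P,K,T):
    q=T[:3,:3]@np.array(P)+T[:3,3]; return np.array([K[0,0]*q[0]/-q[2]+K[0,2],K[1,1]*-q[1]/-q[2]+K[1,2]])
E
python3 - <<'E'
from h import *
for n in ("scene","top"):
    im,d,K,T,c=grab(n); cv2.imwrite(f"pics/{n}0.png",im[:,:,::-1]); np.savez(f"{n}0.npz",im=im,d=d,K=K,T=T)
    print(n,[k for k in c],K.round(1).tolist(),np.linalg.inv(T)[:3].round(3).tolist())
    for q in ("unit","latch_slot","flap_edge","flap_hinge","driver","stand","bottle_dye","marker_pen","petri_dish_1","bench_timer","wax_block"):
        print(q,[(np.round(r["point"]).tolist(),round(r["p"],2)) for r in robot.look_for(q,n)[:2]],[(np.round(r["point"],1).tolist(),round(r["p"],2)) for r in robot.tip_of(q,n)[:2]])
print(robot.sense())
E
```

```text
pics
station.py
scene ['mtx', 'extrinsics'] [[448.6, 0.0, 278.5], [0.0, 448.6, 209.8], [0.0, 0.0, 1.0]] [[0.808, 0.278, -0.519, -0.063], [-0.589, 0.36, -0.724, -0.911], [-0.014, 0.891, 0.454, 0.605]]
unit [([274.0, 218.0], 0.64), ([302.0, 263.0], 0.27)] [([275.2, 224.2], 0.55)]
latch_slot [([273.0, 218.0], 0.6)] [([261.4, 212.8], 0.7)]
flap_edge [([284.0, 204.0], 0.96)] [([271.7, 209.5], 0.59)]
flap_hinge [([271.0, 222.0], 0.58)] [([296.3, 204.7], 0.91), ([212.3, 202.3], 0.64)]
driver [([306.0, 224.0], 0.93), ([272.0, 219.0], 0.24)] []
stand [([302.0, 263.0], 0.56)] [([304.5, 273.9], 0.76)]
bottle_dye [([214.0, 190.0], 0.74)] [([208.4, 203.0], 0.84)]
marker_pen [([210.0, 242.0], 0.54)] [([210.3, 242.2], 0.52), ([212.1, 200.5], 0.17)]
petri_dish_1 [([397.0, 261.0], 0.58), ([183.0, 218.0], 0.51)] [([183.2, 222.3], 0.65), ([396.5, 264.0], 0.58)]
bench_timer [([364.0, 234.0], 0.73), ([302.0, 262.0], 0.73)] [([365.2, 240.1], 0.77)]
wax_block [([244.0, 266.0], 0.65), ([365.0, 234.0], 0.16)] [([247.2, 269.4], 0.57), ([212.2, 201.1], 0.2)]
top ['mtx', 'extrinsics'] [[441.3, 0.0, 284.3], [0.0
[... 894 characters left out ...]
'joint_positions': array([-79.10854351,  17.81298271,   0.80306851,  86.60169397,
        -0.25313136,  75.58130781,  -1.56025104]), 'dq': array([ 0.15573817,  0.03609682, -0.01079328, -0.03299337, -0.0194602 ,
        0.06761429, -0.04781625]), 'joint_torque': array([-3.52843199e-05, -3.79801261e+01,  1.45675214e-01, -2.30857408e+01,
        1.21763881e-02,  1.89282779e-03,  2.47810007e-06]), 'tool_pos': array([0.12632769, 0.53534077, 0.23131269]), 'eef_rot': array([1.79994199e+02, 3.37859793e-04, 1.66720711e+02]), 'contact_force': array([ 0.52581027, -0.31747574, -0.19912086]), 'torque': array([-0.01268721,  0.00225151,  0.02193559]), 'gripper_force': 0.0, 'finger_gap': 0.9983107936181027}
```

View pictures.

```bash
python3 - <<'E'
from h import *
a=np.load("top0.npz"); b=np.load("scene0.npz")
crop=a["im"][130:310,130:430,::-1]; cv2.imwrite("pics/topc.png",cv2.resize(crop,None,fx=2.6,fy=2.6,interpolation=cv2.INTER_CUBIC))
crop=b["im"][120:300,150:430,::-1]; cv2.imwrite("pics/scenec.png",cv2.resize(crop,None,fx=2.8,fy=2.8,interpolation=cv2.INTER_CUBIC))
E
```

```text
(no output)
```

View pics/topc.png

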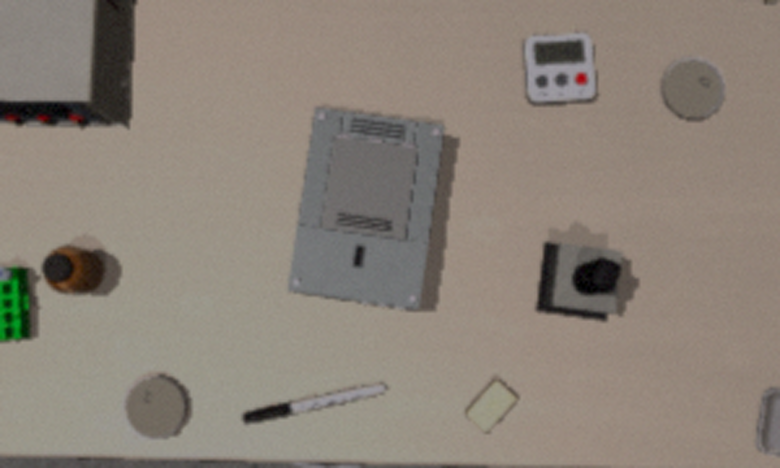

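View pics/scenec.png

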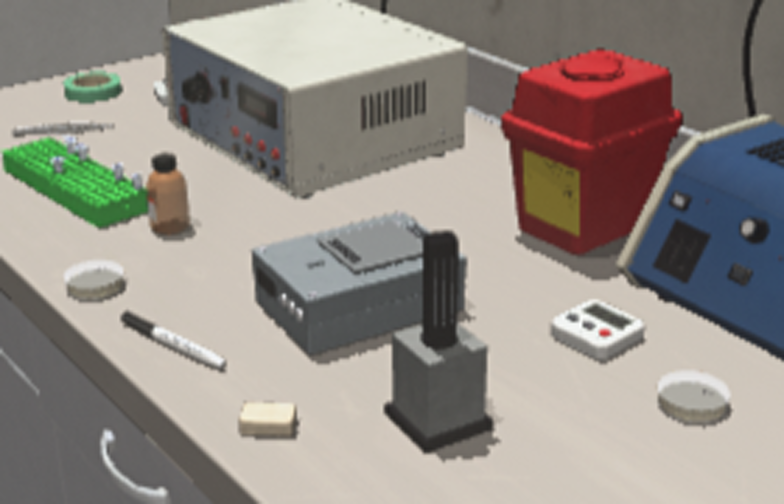

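```bash
python3 - <<'E'
from h import *
for n in ("top","scene"):
    a=np.load(n+"0.npz"); im,d,K,T=a["im"],a["d"],a["K"],a["T"]; P=cloud(d,K,T); v,u=np.indices(d.shape)
    def reg(c,r,z0,z1): return (d>0)&(np.hypot(P[...,0]-c[0],P[...,1]-c[1])<r)&(P[...,2]>z0)&(P[...,2]<z1)
    def fit(nm,m):
        q=P[m]; 
        if len(q)<5: print(n,nm,len(q));return
        (cx,cy),(w,h),an=cv2.minAreaRect((q[:,:2]*1000).astype(np.float32))
        print(n,nm,len(q),"c",round(cx,1),round(cy,1),"wh",round(w,1),round(h,1),"ang",round(an,1),"z",np.median(q[:,2]).round(4),"mean",(q.mean(0)*1000).round(1))
    fit("table",reg((.4,0.05),.05,-.02,.02))
    c=ray_z((270,209),.06,K,T) if n=="top" else c; fit("deck",reg(c,.11,.045,.075))
    s=ray_z((347,237),.08,K,T) if n=="top" else s; fit("standtop",reg(s,.05,.07,.09)); fit("handle",reg(s,.05,.095,.19)); fit("handletop",reg(s,.05,.165,.19)); fit("foot",reg(s,.07,.006,.02))
    if n=="top":
        print("slot",ray_z((267.7,228.5),.06,K,T).round(4), "unitcorners",[ray_z((x/2.6+130,y/2.6+130),.06,K,T)[:2].round(4).tolist() for x,y in((318,106),(442,122),(422,310),(290,290))])
        print("driver handle top px",ray_z((602/2.6+130,274/2.6+130),.175,K,T).round(4))
E
```

```text
top table 1289 c 399.7 49.7 wh 95.7 98.9 ang 1.2 z -0.0003 mean [399.9  49.9   0.6]
top deck 3618 c 556.8 -36.6 wh 120.3 171.0 ang 83.2 z 0.0605 mean [555.8 -36.9  61. ]
top standtop 408 c 495.5 -234.9 wh 56.5 56.0 ang 83.5 z 0.0795 mean [ 494.3 -228.7   79.6]
top handle 177 c 494.5 -235.4 wh 21.0 25.0 ang 70.6 z 0.1723 mean [ 493.7 -232.   159.3]
top handletop 114 c 494.5 -235.6 wh 20.3 24.9 ang 69.3 z 0.1737 mean [ 494.6 -234.6  173.5]
top foot 115 c 495.5 -234.6 wh 66.4 65.9 ang 83.3 z 0.0095 mean [ 483.7 -218.5    9.9]
slot [ 0.5114 -0.0309  0.06  ] unitcorners [[0.6483, 0.0092], [0.6357, -0.1047], [0.464, -0.0897], [0.4795, 0.0297]]
driver handle top px [ 0.4944 -0.2322  0.175 ]
scene table 518 c 400.9 49.5 wh 97.7 96.1 ang 48.6 z -0.0006 mean [398.6  47.8   0.7]
scene deck 1458 c 558.2 -40.6 wh 127.1 172.6 ang 83.8 z 0.0593 mean [540.7 -47.1  59. ]
scene standtop 299 c 497.2 -236.7 wh 56.9 58.6 ang 82.8 z 0.0789 mean [ 488.5 -241.3   79.1]
scene handle 425 c 495.1 -239.5 wh 23.8 25.7 ang 66.0 z 0.1403 mean [ 491.4 -243.4  139.1]
scene handletop 85 c 494.8 -240.7 wh 20.0 24.9 ang 72.5 z 0.1718 mean [ 493.  -241.7  171.1]
scene foot 239 c 496.7 -238.3 wh 67.9 67.4 ang 83.3 z 0.0106 mean [ 483.6 -252.2   11.8]
```

```bash
python3 - <<'E'
from h import *
q0=robot.sense()["joint_positions"]
for y in (160,-20):
  for p in ((.4955,-.2363,.121),(.512,-.032,.16),(.573,-.0385,.166)):
    for yy in (y,y+13.5,y+13.5-105):
      q=robot.inverse_kinematics(p,[180,0,yy]); print(p,yy,None if q is None else np.round(q))
try:
  robot.move_to([.4955,-.2363,.28],[180,0,160]); s=robot.sense(); print(s["time_s"],s["tool_pos"])
  robot.line_to([.4955,-.2363,.121],velocity=.12,f_stop=8)
  s=robot.sense(); print(s["time_s"],s["tool_pos"],s["contact_force"])
except robot.PlanningError as e: print(e)
E
```

```text
(0.4955, -0.2363, 0.121) 160 [ -8.  27.  43.  97. -20.  64. 112.]
(0.4955, -0.2363, 0.121) 173.5 [-19.  34.  62.  98. -33.  68. 136.]
(0.4955, -0.2363, 0.121) 68.5 [-12.  29.  50.  97. -24.  65.  24.]
(0.512, -0.032, 0.16) 160 [-38.  22.  53. 100. -19.  67.  90.]
(0.512, -0.032, 0.16) 173.5 [-38.  22.  51. 100. -18.  67. 103.]
(0.512, -0.032, 0.16) 68.5 [-39.  22.  53. 100. -19.  67.  -2.]
(0.573, -0.0385, 0.166) 160 [-33.  30.  52.  90. -24.  72.  93.]
(0.573, -0.0385, 0.166) 173.5 [-32.  30.  51.  90. -24.  72. 106.]
(0.573, -0.0385, 0.166) 68.5 [-32.  29.  50.  90. -23.  72.   0.]
(0.4955, -0.2363, 0.121) -20 [-20.  36.  65.  98. -34.  69. -56.]
(0.4955, -0.2363, 0.121) -6.5 [ -9.  28.  46.  97. -22.  64. -54.]
(0.4955, -0.2363, 0.121) -111.5 [ -20.   36.   65.   98.  -34.   69. -148.]
(0.512, -0.032, 0.16) -20 [-45.  27.  65. 100. -26.  69. -84.]
(0.512, -0.032, 0.16) -6.5 [-41.  24.  57. 100. -22.  68. -74.]
(0.512, -0.032, 0.16) -111.5 [-30.  19.  41. 100. -14.  66. 173.]
(0.573, -0.0385, 0.166) -20 [-39.  35.  65.  90. -33.  75. -80.]
(0.573, -0.0385, 0.166) -6.5 [-36.  32.  57.  90. -28.  73. -71.]
(0.573, -0.0385, 0.166) -111.5 [-24.  26.  37.  90. -16.  70. 174.]
5.3083 [ 0.49610722 -0.23504001  0.2798385 ]
6.7833 [ 0.49611187 -0.23669323  0.12183385] [-0.79468501  0.21841163  0.11761592]
```

```bash
python3 - <<'E'
from h import *
robot.gripper_to(0.0,60); s=robot.sense(); print(s["time_s"],s["tool_pos"],s["eef_rot"],s["finger_gap"],s["gripper_force"],s["contact_force"])
p=s["tool_pos"]; robot.line_to([p[0],p[1],.225],velocity=.15)
robot.move_to([.512,-.032,.225],[180,0,173.5])
s=robot.sense(); print(s["time_s"],s["tool_pos"],s["eef_rot"],s["finger_gap"],s["gripper_force"])
for n in ("top","scene"):
    im,d,K,T,c=grab(n); np.savez(n+"1.npz",im=im,d=d,K=K,T=T)
    print(n,[ (r["point"],r["p"]) for r in robot.tip_of("driver",n)],proj(np.r_[s["tool_pos"][:2],s["tool_pos"][2]-.116],K,T))
    c=im[120:300,150:430,::-1]; cv2.imwrite(f"pics/{n}1.png",cv2.resize(c,None,fx=2.8,fy=2.8,interpolation=cv2.INTER_CUBIC))
E
```

```text
7.3917 [ 0.49567627 -0.23644429  0.12118585] [-1.79994114e+02  2.89763772e-02  1.59999336e+02] 0.22640477379588894 58.64908754825592 [ 0.23101654 -0.18060415  1.51065068]
9.0667 [ 0.51168899 -0.03458336  0.22468967] [-1.79859740e+02 -2.06999008e-02  1.73320793e+02] 0.22605461389139764 58.6935156583786
top [] [268.38793458 227.09899264]
scene [([261.3, 195.7], 0.73)] [261.36519222 196.9983374 ]
```

View pics/scene1.png

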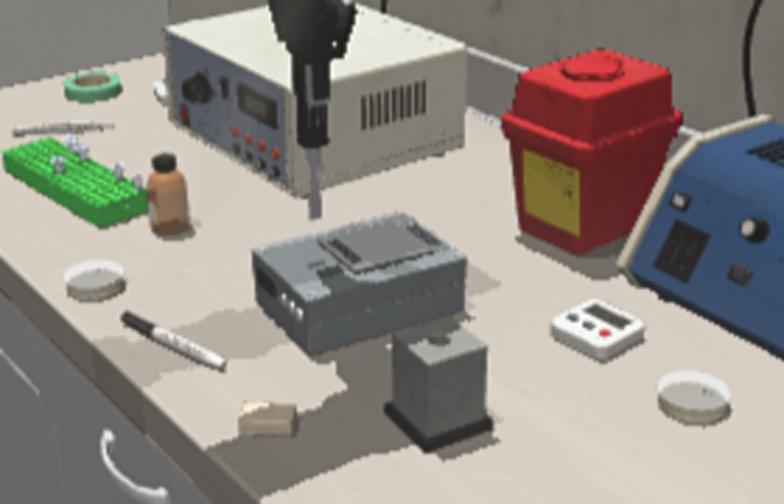

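View pics/top1.png

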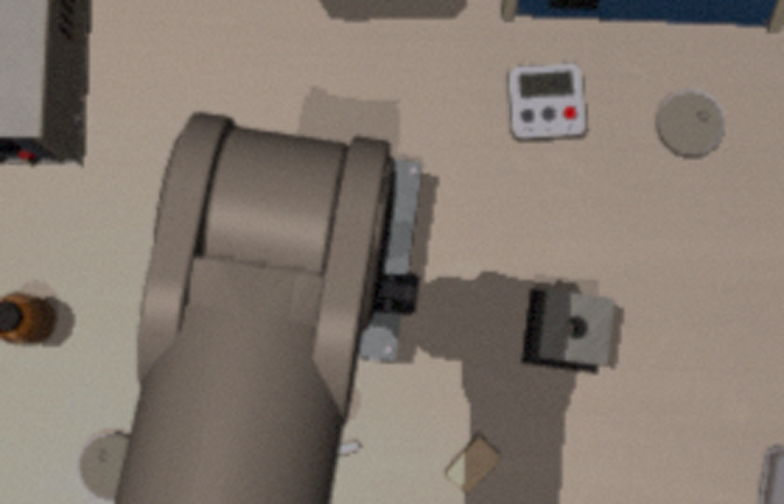

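```bash
python3 - <<'E'
from h import *
a=np.load("scene1.npz"); im,d,K,T=a["im"],a["d"],a["K"],a["T"]; P=cloud(d,K,T); v,u=np.indices(d.shape)
b=np.load("scene0.npz")
tcp=np.array([.51169,-.03458,.22469])
m=(d>0)&(np.hypot(P[...,0]-tcp[0],P[...,1]-tcp[1])<.03)&(P[...,2]>.10)&(P[...,2]<.19)
for r in range(168,201):
    c=np.where(m[r])[0]
    if len(c):
        pr=None
        z=np.median(P[r,c,2]); px=proj([tcp[0],tcp[1],z],K,T)
        print(r,c.min(),c.max(),"mid",c.mean().round(2),"pred",px.round(2),"xyz",(np.median(P[r,c],0)*1000).round(1))
g=b["im"].astype(int).sum(2)
print(g[208:222,252:276])
print("slot pred top",proj([.5121,-.0314,.06],K,T))
E
```

```text
168 256 256 mid 256.0 pred [260.37 168.5 ] xyz [504.9 -25.  187.6]
169 256 267 mid 262.57 pred [260.36 168.34] xyz [515.2 -45.1 188. ]
170 256 267 mid 261.5 pred [260.37 168.54] xyz [507.9 -45.4 187.5]
171 256 266 mid 261.0 pred [260.39 169.03] xyz [504.7 -48.5 186.2]
172 258 264 mid 261.0 pred [260.42 169.91] xyz [505.4 -46.4 183.8]
173 259 264 mid 261.5 pred [260.49 171.93] xyz [509.4 -42.4 178.3]
174 259 264 mid 261.5 pred [260.54 173.31] xyz [509.1 -40.6 174.6]
175 259 264 mid 261.5 pred [260.56 173.98] xyz [510.  -41.3 172.8]
176 259 264 mid 261.5 pred [260.61 175.31] xyz [509.3 -40.2 169.2]
177 259 264 mid 261.5 pred [260.63 176.05] xyz [510.  -40.  167.2]
178 260 263 mid 261.5 pred [260.67 177.18] xyz [510.4 -40.3 164.1]
179 261 263 mid 262.0 pred [260.71 178.34] xyz [511.9 -40.1 160.9]
180 261 263 mid 262.0 pred [260.76 179.67] xyz [511.7 -38.4 157.2]
181 261 263 mid 262.0 pred [260.79 180.71] xyz [511.8 -38.3 154.4]
182 261 263 mid 262.0 pred [260.81 181.08] xyz [510.8 -41.9 153.4]
183 261 263 mid 262.0 pred [260.85 182.39] xyz [509.8 -38.  149.8]
184 261 263 mid 262.0 pred 
[... 1667 characters left out ...]
 463 462 495 497 495 497
  501 495 471 414 297 349]
 [496 495 497 499 498 498 499 496 465 466 492 492 498 497 498 496 497 496
  497 497 498 486 411 273]
 [497 492 497 499 499 499 498 497 495 493 492 489 493 496 498 498 495 494
  496 494 491 494 486 414]
 [501 496 492 492 492 494 495 493 493 494 494 491 492 492 495 495 497 495
  495 496 492 494 496 491]
 [492 503 497 492 492 492 495 493 495 495 494 491 488 491 491 494 496 497
  496 496 494 494 497 496]
 [407 494 500 498 495 495 497 496 494 496 491 496 494 494 488 492 490 497
  495 494 495 493 493 494]
 [283 403 489 498 494 492 495 495 493 496 495 499 500 497 495 495 496 501
  497 496 494 499 499 500]]
slot pred top [261.40073127 213.23769062]
```

```bash
python3 - <<'E'
from h import *
def show(t=""): s=robot.sense(); print(t,round(s["time_s"],2),s["tool_pos"].round(4),s["eef_rot"].round(2),s["contact_force"].round(2),s["torque"].round(3)); return s
show()
robot.line_to([.512,-.0313,.182],[180,0,173.5],velocity=.1); robot.pause(.15); show("pre")
print(robot.line_to([.512,-.0313,.1685],velocity=.05,f_stop=4)); s=show("in slot?")
if s["tool_pos"][2]<.171:
    print(robot.line_to([.512,-.0313,.1585],velocity=.03,f_stop=12)); robot.pause(.2); show("pressed")
E
```

```text
9.27 [ 0.512  -0.0348  0.225 ] [-1.7994e+02  1.0000e-02  1.7322e+02] [ 0.35 -0.21 -0.98] [0.026 0.019 0.005]
pre 10.0 [ 0.5128 -0.0315  0.1829] [1.7999e+02 1.1000e-01 1.7349e+02] [ 1.23  0.93 -1.33] [ 0.006 -0.002 -0.018]
False
in slot? 10.42 [ 0.5116 -0.0312  0.168 ] [-1.7999e+02 -7.0000e-02  1.7350e+02] [ 0.14  1.13 -2.1 ] [-0.05  -0.007  0.013]
False
pressed 11.1 [ 0.5118 -0.0313  0.1586] [ 1.7999e+02 -2.0000e-02  1.7350e+02] [-1.82  0.36  1.61] [ 0.115  0.576 -0.008]
```

```bash
python3 - <<'E'
from h import *
im,d,K,T,c=grab("scene"); np.savez("scene2.npz",im=im,d=d,K=K,T=T)
c=im[120:300,150:430,::-1]; cv2.imwrite(f"pics/scene2.png",cv2.resize(c,None,fx=2.8,fy=2.8,interpolation=cv2.INTER_CUBIC))
E
```

```text
(no output)
```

View pics/scene2.png

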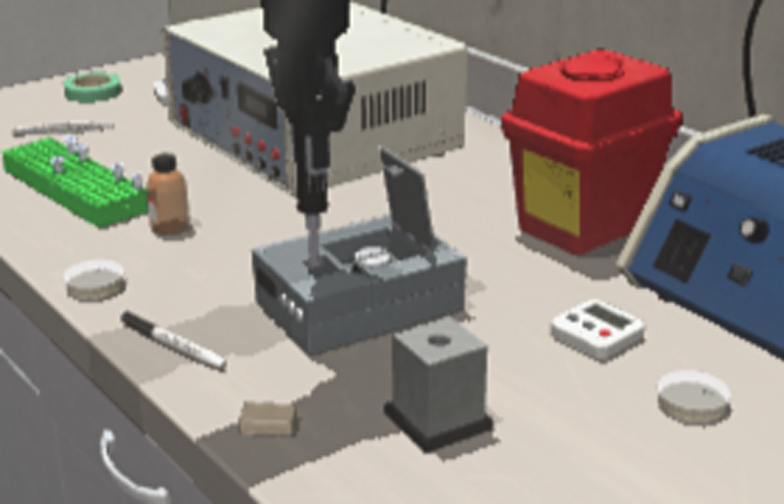

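```bash
python3 - <<'E'
from h import *
def show(t=""): s=robot.sense(); print(t,round(s["time_s"],2),s["tool_pos"].round(4),s["eef_rot"].round(2),s["contact_force"].round(2),s["torque"].round(3)); return s
robot.line_to([.512,-.0313,.195],velocity=.12)
robot.line_to([.5727,-.0384,.195],[180,0,170],velocity=.12)
robot.line_to([.5727,-.0384,.176],velocity=.08); robot.pause(.15); show("above")
print(robot.line_to([.5727,-.0384,.1637],velocity=.04,f_stop=6)); robot.pause(.1); show("in")
E
```

```text
above 12.81 [ 0.5729 -0.0384  0.1765] [1.7999e+02 5.0000e-02 1.7000e+02] [ 0.45  0.19 -1.12] [ 0.03  -0.013  0.035]
False
in 13.37 [ 0.5727 -0.0384  0.1637] [-180.   -0.  170.] [ 0.07  0.12 -0.8 ] [ 0.006  0.058 -0.02 ]
```

```bash
python3 - <<'E'
from h import *
def show(t=""): s=robot.sense(); print(t,round(s["time_s"],2),s["tool_pos"].round(4),s["eef_rot"].round(2),s["contact_force"].round(2),s["torque"].round(3)); return s
for y in (150,120,95,85,79,75,72):
    robot.line_to([.5727,-.0384,.1637],[180,0,y],velocity=.05); s=show(y)
    if np.abs(s["torque"][2])>.25 and y<90: break
robot.pause(.1); s=show("end")
im,d,K,T,c=grab("scene")
c=im[170:240,240:350,::-1]; cv2.imwrite(f"pics/scene3.png",cv2.resize(c,None,fx=6,fy=6,interpolation=cv2.INTER_CUBIC))
E
```

```text
150 13.87 [ 0.5726 -0.0389  0.1638] [-1.7995e+02  1.0000e-02  1.5010e+02] [-1.51 -0.88  0.06] [-0.352  0.239  0.025]
120 14.54 [ 0.5729 -0.0383  0.1638] [1.7998e+02 1.0000e-02 1.2012e+02] [ 0.19  0.11 -0.12] [-0.157  0.106  0.028]
95 15.12 [ 0.5732 -0.0381  0.1639] [ 1.7993e+02 -2.0000e-02  9.5150e+01] [ 1.13  0.64 -1.12] [-0.003 -0.201 -0.05 ]
85 15.45 [ 0.5733 -0.0381  0.1639] [ 1.7992e+02 -2.0000e-02  8.5220e+01] [ 1.4   0.13 -0.49] [ 0.04  -0.49   0.022]
79 15.71 [ 0.5733 -0.0381  0.1639] [ 1.7992e+02 -3.0000e-02  7.9250e+01] [ 1.26  0.48 -1.46] [ 0.136 -0.714  0.03 ]
75 15.96 [ 0.5733 -0.0382  0.1639] [ 1.7992e+02 -3.0000e-02  7.5220e+01] [ 2.08  0.03 -1.73] [ 0.117 -0.854  0.045]
72 16.21 [ 0.5733 -0.0383  0.1639] [ 1.7992e+02 -3.0000e-02  7.2180e+01] [ 3.16  0.83 -2.15] [ 0.135 -1.036  0.056]
end 16.31 [ 0.5733 -0.0383  0.1639] [ 1.7993e+02 -3.0000e-02  7.2120e+01] [ 3.09  0.51 -1.14] [ 0.153 -1.116  0.029]
```

View pics/scene3.png

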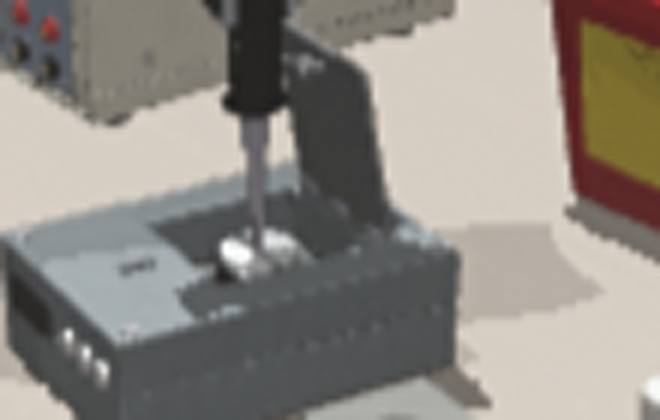

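```bash
python3 - <<'E'
from h import *
def show(t=""): s=robot.sense(); print(t,round(s["time_s"],2),s["tool_pos"].round(4),s["eef_rot"].round(2),s["contact_force"].round(2),s["torque"].round(3)); return s
for y in (70,68,66,64):
    robot.line_to([.5730,-.0384,.1637],[180,0,y],velocity=.05); robot.pause(.1); s=show(y)
    if np.abs(s["torque"][2])>.3: break
robot.line_to([.5730,-.0384,.1637],[180,0,y+8],velocity=.05); show("back")
robot.line_to([.5727,-.0384,.215],velocity=.15); show("up")
robot.line_to([.51,-.10,.25],velocity=.2)
for n in("top","scene"):
    im,d,K,T,c=grab(n); print(n,[(r["point"],r["p"]) for r in robot.look_for("selector",n)]); np.savez(n+"4.npz",im=im,d=d,K=K,T=T)
    px=proj([.5727,-.0384,.0535],K,T).astype(int)
    c=im[px[1]-30:px[1]+30,px[0]-30:px[0]+30,::-1]; cv2.imwrite(f"pics/{n}4.png",cv2.resize(c,None,fx=6,fy=6,interpolation=cv2.INTER_CUBIC))
cv2.imwrite("pics/both4.png",np.hstack([cv2.imread("pics/top4.png"),cv2.imread("pics/scene4.png")]))
E
```

```text
70 16.71 [ 0.5733 -0.0383  0.1639] [ 1.7996e+02 -2.0000e-02  7.0060e+01] [ 3.31  1.69 -0.58] [ 0.216 -1.246  0.008]
68 17.06 [ 0.5733 -0.0383  0.1639] [ 1.7996e+02 -2.0000e-02  6.8050e+01] [ 4.39  1.4  -1.35] [ 0.224 -1.309  0.034]
66 17.41 [ 0.5733 -0.0384  0.1639] [ 1.7996e+02 -2.0000e-02  6.6040e+01] [ 3.99  1.56 -0.12] [ 0.265 -1.478  0.037]
64 17.76 [ 0.5733 -0.0384  0.1639] [ 1.7996e+02 -1.0000e-02  6.4050e+01] [ 4.58  1.28 -0.23] [ 0.253 -1.604  0.038]
back 18.05 [ 0.573  -0.0383  0.1638] [ 1.800e+02 -3.000e-02  7.187e+01] [4.43 0.7  0.66] [ 0.414 -1.421  0.017]
up 18.54 [ 0.5706 -0.0388  0.2136] [-1.7973e+02  9.0000e-02  7.1910e+01] [-0.13 -0.26 -2.24] [ 0.031  0.051 -0.048]
top []
scene [([295.6, 187.4], 0.74), ([282.7, 212.0], 0.47)]
```

View pics/both4.png

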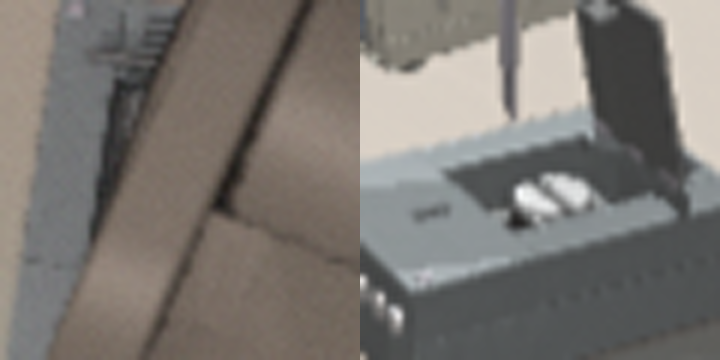

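```bash
python3 - <<'E'
from h import *
psi=np.deg2rad(-6.6); ex=np.array([np.cos(psi),np.sin(psi)]); ey=np.array([-ex[1],ex[0]])
for f in ("scene2","scene4"):
    a=np.load(f+".npz"); g=a["im"].astype(np.float32).mean(2); K,T=a["K"],a["T"]
    best=[]
    for dx in np.arange(-4,4.1,1):
      for dy in np.arange(-4,4.1,1):
        c=np.array([.5727,-.0384])+(ex*dx+ey*dy)/1000
        for th in np.arange(-130,51,3):
            t=np.deg2rad(th); l=ex*np.cos(t)+ey*np.sin(t); n=np.array([-l[1],l[0]])
            pt=lambda S,W:np.array([[proj([*(c+l*s+n*w),.0535],K,T)] for s in S for w in W],np.float32)
            S=np.linspace(-.014,.014,9); val=lambda W:cv2.remap(g,pt(S,W),None,cv2.INTER_LINEAR).mean()
            if th%180>=0: best.append((val([-.008,-.0095,.008,.0095])-val([-.001,0,.001]),th,dx,dy))
    best.sort(reverse=True); print(f,[tuple(np.round(b,1)) for b in best[:10]])
E
```

```text
scene2 [(np.float64(32.1), np.float64(5.0), np.float64(2.0), np.float64(-4.0)), (np.float64(32.0), np.float64(2.0), np.float64(2.0), np.float64(-4.0)), (np.float64(31.9), np.float64(2.0), np.float64(1.0), np.float64(-4.0)), (np.float64(31.9), np.float64(5.0), np.float64(0.0), np.float64(-4.0)), (np.float64(31.8), np.float64(5.0), np.float64(1.0), np.float64(-4.0)), (np.float64(31.8), np.float64(8.0), np.float64(2.0), np.float64(-4.0)), (np.float64(31.7), np.float64(5.0), np.float64(3.0), np.float64(-4.0)), (np.float64(31.6), np.float64(2.0), np.float64(3.0), np.float64(-4.0)), (np.float64(31.5), np.float64(2.0), np.float64(0.0), np.float64(-4.0)), (np.float64(31.5), np.float64(-1.0), np.float64(2.0), np.float64(-4.0))]
scene4 [(np.float64(74.4), np.float64(-91.0), np.float64(-1.0), np.float64(-4.0)), (np.float64(73.3), np.float64(-94.0), np.float64(-1.0), np.float64(-4.0)), (np.float64(72.7), np.float64(-91.0), np.float64(0.0), np.float64(-4.0)), (np.float64(72.7), np.float64(-88.0), np.float64(-1.0), np.float64(-4.0)), (np.float64(72.6), np.float64(-91.0), np.float64(-1.0), np.float64(-3.0)), (np.float64(72.1), np.float64(-91.0), np.float64(0.0), np.float64(-3.0)), (np.float64(72.0), np.float64(-88.0), np.float64(0.0), np.float64(-4.0)), (np.float64(71.9), np.float64(-94.0), np.float64(0.0), np.float64(-4.0)), (np.float64(71.9), np.float64(-94.0), np.float64(-1.0), np.float64(-3.0)), (np.float64(71.7), np.float64(-94.0), np.float64(0.0), np.float64(-3.0))]
```

```bash
python3 - <<'E'
from h import *
def show(t=""): s=robot.sense(); print(t,round(s["time_s"],2),s["tool_pos"].round(4),s["eef_rot"].round(2),s["contact_force"].round(2),s["torque"].round(3)); return s
robot.move_to([.4957,-.2361,.235],[180,0,160]); robot.line_to([.4957,-.2361,.208],velocity=.1); robot.pause(.15); show("above")
im,d,K,T,c=grab("scene"); P=cloud(d,K,T)
m=(d>0)&(np.hypot(P[...,0]-.4957,P[...,1]+.2361)<.03)&(P[...,2]>.09)&(P[...,2]<.2)
for r in range(150,260,4):
    q=np.where(m[r])[0]
    if len(q): z=np.median(P[r,q,2]); print(r,q.min(),q.max(),q.mean().round(1),proj([.4957,-.2361,z],K,T).round(1),round(z,3))
E
```

```text
above 21.47 [ 0.4962 -0.2364  0.2088] [-1.7999e+02  9.0000e-02  1.6000e+02] [ 0.65  0.03 -1.34] [-0.038 -0.008  0.04 ]
194 301 313 307.2 [306.5 193. ] 0.198
198 301 313 307.0 [306.5 196.2] 0.191
202 301 313 307.0 [306.4 200.1] 0.182
206 301 314 307.5 [306.4 204.5] 0.171
210 305 310 307.5 [306.3 208.9] 0.16
214 305 310 307.5 [306.2 213. ] 0.15
218 306 308 307.0 [306.2 217.3] 0.139
222 306 308 307.0 [306.1 221.2] 0.13
226 306 308 307.0 [306.  225.3] 0.119
230 305 309 307.0 [306.  229.8] 0.108
234 305 309 307.0 [305.9 233.5] 0.098
```

Driver is straight (same ~1 px scene bias as before); lower it.

```bash
python3 - <<'E'
from h import *
def show(t=""): s=robot.sense(); print(t,round(s["time_s"],2),s["tool_pos"].round(4),s["contact_force"].round(2),s["torque"].round(3),round(s["finger_gap"],3)); return s
a=robot.line_to([.4957,-.2361,.16],velocity=.06,f_stop=6); show(a)
if not a:
    a=robot.line_to([.4957,-.2361,.1205],velocity=.05,f_stop=8); s=show(a)
    if s["tool_pos"][2]<.1235:
        robot.gripper_to(1.0); robot.pause(.1); show("open")
        robot.line_to([.4957,-.2361,.27],velocity=.2); robot.pause(.1); show("up")
        P=None
        im,d,K,T,c=grab("top"); P=cloud(d,K,T); m=(d>0)&(np.hypot(P[...,0]-.4955,P[...,1]+.235)<.04)&(P[...,2]>.1)&(P[...,2]<.2); print(np.percentile(P[m][:,2],[50,90]) if m.any() else 0)
        im,d,K,T,c=grab("scene"); P=cloud(d,K,T); m=(d>0)&(np.hypot(P[...,0]-.4955,P[...,1]+.237)<.04)&(P[...,2]>.16)&(P[...,2]<.2); print(np.percentile(P[m][:,2],[50,95]) if m.any() else 0)
        # flap cloud in unit frame
        Q=P-np.array([.5568,-.0366,0]); t=np.deg2rad(-6.6); ux=Q[...,0]*np.cos(t)+Q[...,1]*np.sin(t); uy=-Q[...,0]*np.sin(t)+Q[...,1]*np.cos(t)
        for z in (.08,.1,.12,.14): 
            k=(d>0)&(abs(P[...,2]-z)<.008)&(abs(ux-.05)<.04)&(abs(uy)<.05); print(z,k.sum(),np.median(ux[k]).round(4),uy[k].min().round(3),uy[k].max().round(3))
        cv2.imwrite("pics/scene5.png",im[:,:,::-1])
E
```

```text
False 22.47 [ 0.496  -0.2364  0.1604] [ 0.12 -0.1  -1.63] [-0.012  0.024  0.038] 0.229
True 23.21 [ 0.495  -0.2356  0.1212] [0.15 0.18 3.6 ] [0.082 0.1   0.046] 0.226
open 23.96 [ 0.4941 -0.235   0.1202] [-0.6  -0.65 -0.11] [-0.022 -0.009  0.011] 0.999
up 24.96 [ 0.4949 -0.2355  0.2683] [-0.03 -0.11 -0.62] [ 0.008 -0.048 -0.005] 0.999
[0.17086787 0.17496952]
[0.17023316 0.17428408]
0.08 64 0.0589 -0.041 0.035
0.1 70 0.0559 -0.043 0.036
0.12 58 0.0521 -0.042 0.033
0.14 93 0.0483 -0.043 0.033
```

```bash
python3 - <<'E'
from h import *
def show(t=""): s=robot.sense(); print(t,round(s["time_s"],2),s["tool_pos"].round(4),s["contact_force"].round(2),s["torque"].round(2)); return s
t=np.deg2rad(-6.6)
def W(ux,z): return [.5568+ux*np.cos(t),-.0366+ux*np.sin(t),z]
robot.gripper_to(0.0,40)
robot.move_to(W(.105,.25),[180,0,173.4]); show("behind")
robot.line_to(W(.105,.13),velocity=.15,f_stop=10); show("down")
for w in ((.05,.13),(.02,.115),(0,.09),(-.008,.077),(-.013,.069)):
    st=robot.line_to(W(*w),velocity=.08,f_stop=25); show((w,st))
    if st: break
else:
    st=robot.line_to(W(-.014,.056),velocity=.03,f_stop=25); show(("press",st))
E
```

```text
behind 26.81 [ 0.6603 -0.0519  0.2505] [-0.18 -0.47  0.76] [-0.05  0.02  0.05]
down 27.76 [ 0.6619 -0.0493  0.1314] [ 0.91 -0.1  -0.46] [-0.01 -0.01 -0.  ]
((0.05, 0.13), False) 28.59 [ 0.6073 -0.0424  0.1306] [ 0.36 -0.49  0.36] [-0.06 -0.15  0.01]
((0.02, 0.115), False) 29.16 [ 0.577  -0.0389  0.1152] [-0.73 -0.12  1.83] [ 0.   -0.02  0.  ]
((0, 0.09), False) 29.71 [ 0.5568 -0.0366  0.0901] [ 0.65 -0.99  0.38] [-0.01  0.09 -0.03]
((-0.008, 0.077), False) 30.05 [ 0.5483 -0.0356  0.0768] [-0.84  0.37  0.47] [0.05 0.11 0.  ]
((-0.013, 0.069), False) 30.32 [ 0.5458 -0.0354  0.0701] [ 3.39 -0.53  3.29] [-0.1  -0.62 -0.02]
('press', True) 30.67 [ 0.5446 -0.0352  0.0641] [-2.62  0.64 10.32] [ 0.11  0.54 -0.04]
```

```bash
python3 - <<'E'
from h import *
p=robot.sense()["tool_pos"]
for _ in range(1):
    st=robot.line_to([p[0],p[1],.056],velocity=.03,f_stop=20); s=robot.sense(); print(st,s["tool_pos"].round(4),s["contact_force"].round(1))
robot.line_to([p[0],p[1],.25],velocity=.15); robot.line_to([.45,.12,.3],velocity=.25); robot.pause(.3)
for n in ("top","scene"):
    im,d,K,T,c=grab(n); P=cloud(d,K,T)
    Q=P-np.array([.5568,-.0366,0]); t=np.deg2rad(-6.6); ux=Q[...,0]*np.cos(t)+Q[...,1]*np.sin(t); uy=-Q[...,0]*np.sin(t)+Q[...,1]*np.cos(t)
    for a,b in ((-.022,-.01),(0,.02),(.03,.05)):
        k=(d>0)&(ux>a)&(ux<b)&(abs(uy)<.03)&(P[...,2]>.03); print(n,a,k.sum(),np.percentile(P[k][:,2],[10,50,90]).round(4))
    cv2.imwrite(f"pics/{n}6.png",cv2.resize(im[120:300,150:430,::-1],None,fx=2.8,fy=2.8,interpolation=cv2.INTER_CUBIC))
print(robot.sense()["time_s"],robot.sense()["contact_force"])
E
```

```text
True [ 0.5446 -0.0352  0.0641] [-1.7  0.6  7.4]
top -0.022 132 [0.0621 0.0649 0.0674]
top 0 212 [0.0619 0.0649 0.0671]
top 0.03 212 [0.0621 0.0643 0.0673]
scene -0.022 52 [0.0628 0.0646 0.0658]
scene 0 74 [0.0625 0.0641 0.0654]
scene 0.03 71 [0.0628 0.064  0.0655]
33.575 [-0.15564817  0.73910694  0.45712193]
```

View pics/scene6.png

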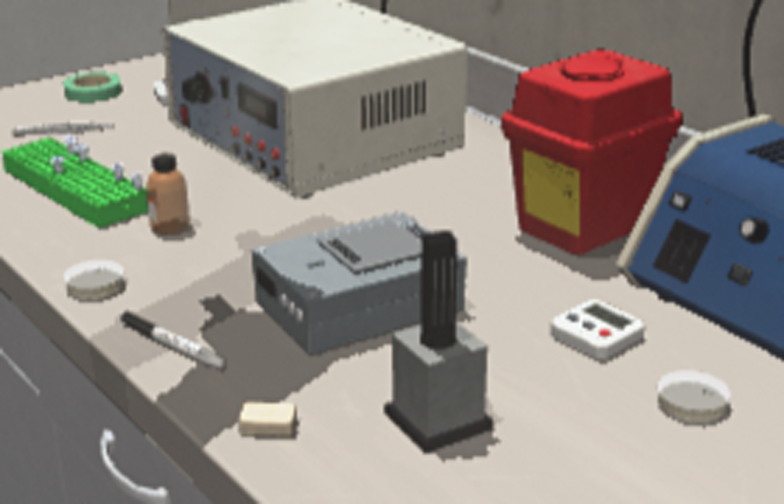

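The flap lies flat at z = 64 mm along its whole length, the driver is fully down in its stand at about (440, 290) in the crop, and the bystanders haven't moved.

```bash
python3 -c "
from station import robot
print(robot.close_job())"
```

```text
the job is handed in; nothing more can be done
None
```

I handed the job in at about 34 s, and the last pictures show everything as asked: selector turned a quarter turn clockwise to its stop, flap shut and holding, screwdriver fully down in its stand, other things on the bench not visibly moved; the call gave no verdict.

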